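# Lock the spindle cradle with its hair pin

### The job

Clamp the turned spindle in its wooden cradle: swing the raised steel strap fully down so the stud stands through its slot, then push the straight leg of the hair pin through the stud's cross hole until its sprung bow snaps over the stud, and let go. Feel for the hole and push gently, never with more than about 25 N, and leave the wrench, jar and offcut where they are.

Things in the scene. Friction and masses are not known exactly. Their poses are not given: they have to be found in the camera images.
- cradle: Fixed beech block 100 x 170 x 44 mm (x, y, z) with a wooden spindle (36 mm thick, 200 mm long, along x) sunk flush in a groove at y = +2 mm. Origin: centre of its underside, on the bench; x roughly away from the robot, y roughly to the robot's left, z up. A round steel stud stands up out of its top near its -y end.
- stud_nominal (a point): Fixed point of the cradle (x 0, y -50, z 55 mm; axes as the cradle's): nominal centre of the stud's cross hole, 8 x 8 mm, right through along x. Stud: 20 mm diameter, top at z 70. It sits in a slotted foot (10 N friction) and really stands up to 8 mm to either side along y (not x); where is not measured: find it by feel or sight.
- strap (a joint): Steel strap 36 mm wide, 6 thick, hinged on the cradle at y +72, z 44 mm (axis along x), reaching 156 mm towards -y over spindle and stud; slot 89 to 144 mm from the hinge. Rad: 0 = fully down on the block (top at z 50 mm), positive = raised. Stiff, stays where left; pressing 3 to 15 N down on it 40 mm from the hinge (clear of the slot) closes it.
- clip: Hair pin lying flat. Flat-sided grip block 30 x 16 x 16 mm (x, y, z); origin at the centre of the block's underside, z up. Straight round leg, 6 mm thick, along +x at y 0, z 3 mm, blunt tip at x 93. Beside it at +y, in the same plane, the bent sprung bow of 5 mm wire, reaching x 80, y 19 mm, with a pocket that takes half the stud. A wire loop trails to x -36.
- clip_seat (a point): Point on the axis of the hair pin's leg, 52 mm from the grip block's centre (clip x = 52, y = 0, z = 3 mm): it lies at the middle of the stud when the pin is fully home and the stud is in the bow's pocket.
- bow (a joint): Spring hinge of the bow on the hair pin, rad: 0 = relaxed; about 0.14 while its hump rides over the stud's widest part; 0.02 to 0.07 once snapped home round the stud. Pushing the hump over takes 5 to 15 N.
- offcut: Bystander: loose wooden block 45 x 130 x 45 mm, origin at the centre of its underside.
- jar: Bystander: loose amber jar, 64 mm in diameter, 90 mm high, origin at the centre of its underside.
- wrench: Bystander: loose steel wrench 170 mm long lying on the bench, origin at the centre of its underside.
There are look-alikes about, which are no part of the job. What is meant by the clip is not blue, and is the smaller of those in its own colour. Of the things shaped like the cradle, the beech one is meant.

How it is judged:
By the outcome, as a careful person would: the job done as asked, in the order asked, and still so for the second after the job is handed in, with the robot touching nothing.
It also fails if it takes over 67 s, if anything falls off the work surface, if the arm or the gripper's body presses on something with over 40 N, if the wrist force passes 120 N, or if a joint passes its speed limit or range.

### The arm

A 6-joint arm with a two-finger parallel gripper is mounted at the origin on the work surface. World frame = base frame: x ahead of the robot, y to its left, z up, the work surface at z = 0. Lengths are in m, angles in rad, forces in N, time in s.
With the tool pointing down it reaches from about 0.275 to 0.85 m from the base axis. Payload 19 kg.
Tool frame: the origin (TCP) lies midway between the tips of the shut fingers; the grasp point (between the pads) lies 19 mm behind it; z points along the fingers, y is the line along which they close (so a half turn about z gives the same grasp; the last joint's range is limited). The gripper opens to 85 mm and grips with 20 to 120 N. Pads are 22 mm wide; open, the fingers measure 114 mm over their backs; the gripper's body (76 mm by 85 mm) begins 54 mm behind the grasp point. The pads swing forward as they close: fully open they stand 13 mm farther back than shut.
Start: joints at [1.15, 0.15, 1.437, -0, 1.554, -0.134], TCP at [0.163, 0.551, 0.231] pointing down, gripper open.
Joint ranges: [-2.8, 2.8], [-0.68, 2.1], [0.12, 2.68], [-1.39, 4.53], [0.16, 2.79], [-2.81, 2.81]. Speed limits (rad/s): [1.89, 1.89, 2.22, 3.01, 3.01, 3.01].

### API

Orientations are given as [roll, pitch, yaw] about the fixed x, y, z axes, in that order (R = Rz(yaw) Ry(pitch) Rx(roll)).
In Python, from station import manip, viewer, hand_in gives the robot as it stands. The module is installed in compiled form; this text tells all that it offers.
- The arm moves only by the tool play_rows, never from a script. Its arguments are lists of equal length, an entry for each row: "hand": the gripper command: -1 is fully open, 1 is shut, values between are in proportion; "linear": the shift along the tool's x, y, z in mm, a list of three; "angular": the turn, a rotation vector about the tool's x, y, z in rad, a list of three. A call has 1 to 12 rows; each row is the pose to reach, as a shift and turn from the pose commanded when the call began, along the tool's axes at that moment; what a row does not reach only later rows make up. A row lasts 1/8 s, in which the tool goes at most 62.5 mm and 10.7 degrees, less where a joint would pass 70% of its speed; a pose out of reach is approached as far as the arm can. A call with a gripper value outside its range is refused whole. The fingers move at their own pace and stop on an object; "force" is the grip in N (left out, the last holds). Time passes only in rows, so rows that repeat a pose let the fingers close. It gives the time, the measured TCP pose, the force, the opening and the grip force at its end, in the units of the state.
- manip.get_obs(): the state, without advancing time (a new reading comes with each control period).
- viewer.camera(name): name is "scene" or "top"; returns a dict with "pixels" (420x560x3 uint8, red, green, blue), "fx", "fy", "cx", "cy" (pixels), "rvec" (rotation vector, rad) and "tvec" (3), from world to camera coordinates, as OpenCV has them. Camera axes: x right, y down, z forward; pixel columns grow to the right and rows downward; lengths in m; the calibration is good to about 2 mm. A picture is of the moment at which its call begins. There is no depth.
- hand_in(): hands the job in; it is judged then, once.
The state is a dict: "time": time; "qpos": joint angles; "qd": joint speeds; "joint_efforts": joint torques, N m; "tool_pos": TCP position; "ee_rot": TCP orientation; "ft_force": force on the tool from outside, world axes, zero at the start; "torque": the same for the moment, N m; "gripper_width": finger opening in m; "grip_force": force on a finger pad.
Only numpy, scipy, OpenCV 4.12 (cv2) and the standard library are available. Lean on these libraries where they do the work, as an engineer would, in place of code of your own. Each camera call takes 0.05 s, during which the arm holds its last target. There are 200 camera calls.

## Working session

There is one attempt and no reset: what is moved stays moved. The work goes in short steps, Python scripts to look and compute and a tool call to move; the robot and the scene stay as the last step left them, time stands still between calls to the robot, and variables do not carry over. Pictures are saved under pics/ and viewed, at most 10 in all, crops included, and the job is handed in when it is done.

Besides the shell and the picture viewer there is one more tool, called after "Request:" by a JSON object that holds its "method" and its "body". play_rows: Moves the arm, as the interface text tells. Its arguments: {"type":"object","properties":{"hand":{"type":"array","items":{"type":"number"}},"linear":{"type":"array","items":{"type":"array","items":{"type":"number"}}},"angular":{"type":"array","items":{"type":"array","items":{"type":"number"}}},"force":{"type":"number"}},"required":["hand","linear","angular"]}

```bash
mkdir -p pics
cat > h.py <<'E'
import numpy as np, cv2
from station import manip, viewer
from scipy.spatial.transform import Rotation as Ro
def cam(n):
    c=viewer.camera(n); c['R']=cv2.Rodrigues(np.array(c['rvec'],float))[0]; c['t']=np.array(c['tvec'],float).ravel(); return c
def ray(c,u,v):
    d=c['R'].T@np.array([(u-c['cx'])/c['fx'],(v-c['cy'])/c['fy'],1]); return -c['R'].T@c['t'],d
def onz(c,u,v,z):
    o,d=ray(c,u,v); return o+d*(z-o[2])/d[2]
def proj(c,p):
    q=c['R']@np.array(p)+c['t']; return np.array([c['fx']*q[0]/q[2]+c['cx'],c['fy']*q[1]/q[2]+c['cy']])
def save(c,n,box=None,s=1):
    im=cv2.cvtColor(c['pixels'],cv2.COLOR_RGB2BGR)
    if box: im=im[box[1]:box[3],box[0]:box[2]]
    cv2.imwrite('pics/'+n,cv2.resize(im,None,fx=s,fy=s,interpolation=cv2.INTER_CUBIC))
E
python3 - <<'E'
from h import *
for n in('scene','top'):
    c=cam(n); save(c,n+'1.png',s=1.4); print(n,-c['R'].T@c['t'],c['fx'])
o=manip.get_obs();print(o['tool_pos'],o['ee_rot'],o['ft_force'],o['time'])
E
```

```text
scene [1.41462628 0.1056021  0.89440993] 496.61310933914456
top [ 0.33954007 -0.05459594  1.24939445] 515.6257439910178
[0.16260124 0.55132367 0.23074868] [-3.14055600e+00 -1.56143251e-04  2.85480281e+00] [0.2311902  0.61329693 0.5018624 ] 0.1
```

View pics/scene1.png

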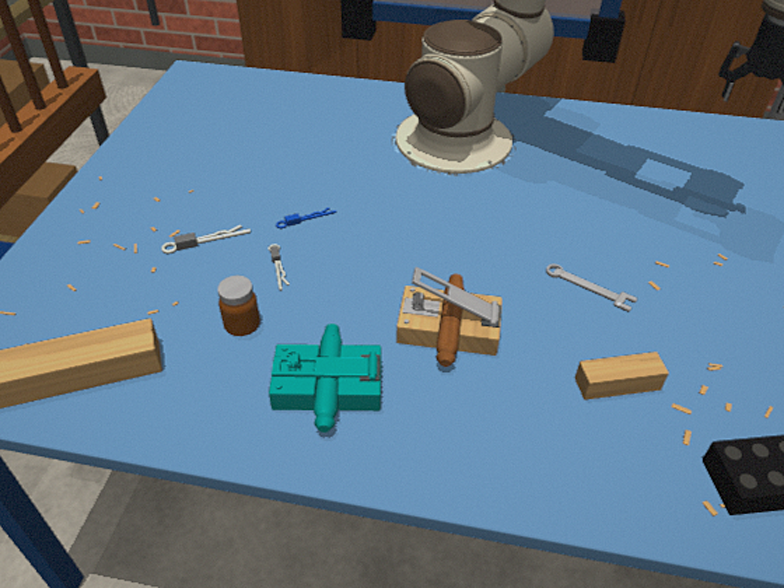

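View pics/top1.png

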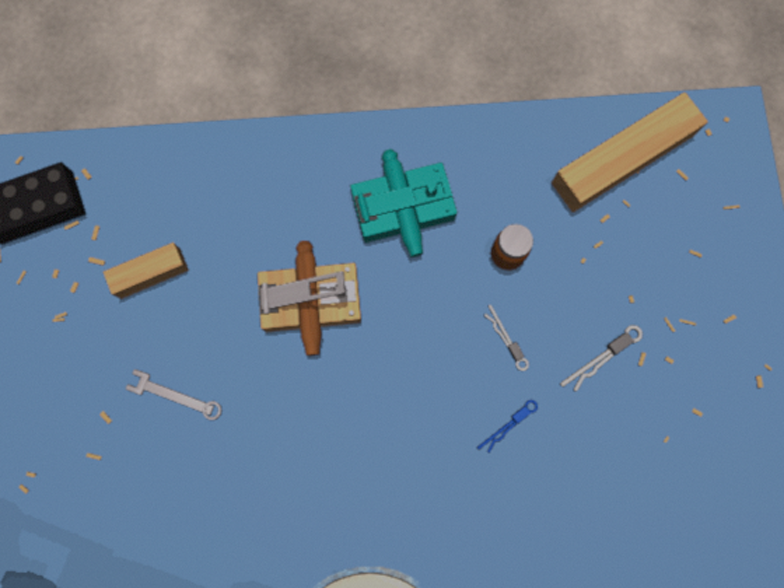

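The top view shows the small white/steel clip with its grip at about (516,352) and its tip at (490,307), enlarged pixels. The beech cradle is at about (310,296), with the strap raised. Next I'll take close crops of both.

Run:
```python
from h import *
c=cam('top'); im=cv2.cvtColor(c['pixels'],cv2.COLOR_RGB2BGR)
a=cv2.resize(im[165:260,175:265],None,fx=6,fy=6,interpolation=cv2.INTER_CUBIC)[:570,:400*2]
b=cv2.resize(im[210:270,335:385],None,fx=5,fy=5,interpolation=cv2.INTER_CUBIC)
b=cv2.copyMakeBorder(b,0,a.shape[0]-b.shape[0],0,0,cv2.BORDER_CONSTANT)
cv2.imwrite('pics/crop.png',np.hstack([a,b])); print(a.shape,b.shape)
s=cam('scene'); save(s,'scrop.png',(270,180,370,270),6)
for n,u,v,z in(('cradle',221,211,.044),('grip',516/1.4,352/1.4,.016),('tip',490/1.4,307/1.4,.003)): print(n,onz(c,u,v,z))
```

```text
(570, 540, 3) (570, 250, 3)
cradle [0.59410917 0.06135695 0.044     ]
grip [ 0.47646281 -0.28492169  0.016     ]
tip [ 0.56004829 -0.25014767  0.003     ]
```

View pics/crop.png

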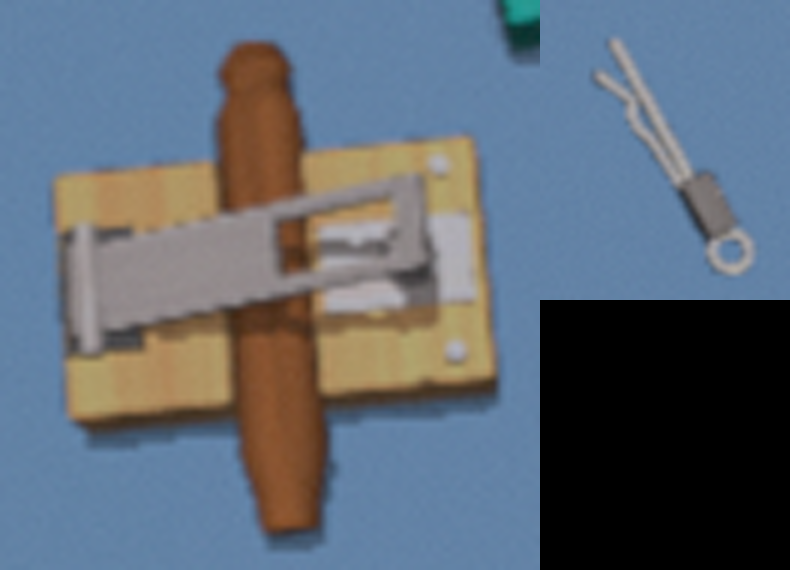

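View pics/scrop.png

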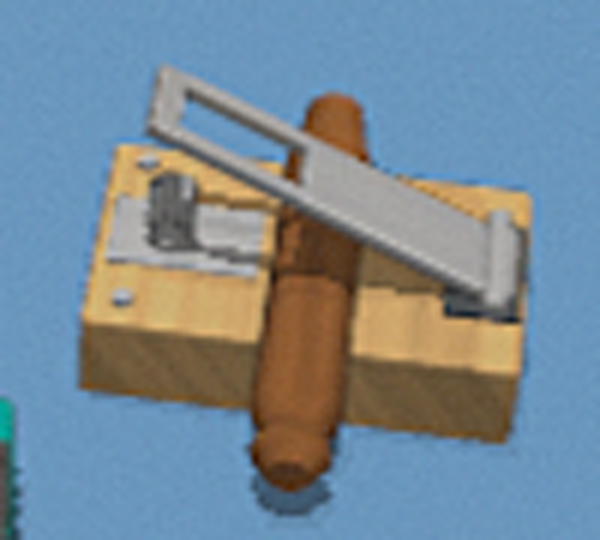

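The crops show the beech block's top corners at about (55,176), (473,137), (70,418) and (495,382) in the left crop. The clip's straight leg runs from (617,42) to (686,180) with its block centred at about (708,204). In the scene crop the stud top is at (175,180).

Run:
```python
from h import *
c=cam('top'); s=cam('scene')
P=[onz(c,175+(u+.5)/6-.5,165+(v+.5)/6-.5,.044)[:2] for u,v in((55,176),(473,137),(70,418),(495,382))]
TL,TR,BL,BR=P; ctr=sum(P)/4; yax=(TL+BL-TR-BR)/2; xax=(TL+TR-BL-BR)/2
yaw=np.arctan2(-yax[0],yax[1]); print('cradle',ctr,np.linalg.norm(xax),np.linalg.norm(yax),'yaw',yaw,np.arctan2(xax[1],xax[0]))
R=np.array([[np.cos(yaw),-np.sin(yaw)],[np.sin(yaw),np.cos(yaw)]])
st=onz(s,270+175.5/6-.5,180+182/6-.5,.070)[:2]; print('stud',st,R.T@(st-ctr))
print('press pt',ctr+R@[0,.032])
cp=lambda u,v,z:onz(c,335+(u-540)/5-.4,210+v/5-.4,z)[:2]
tip=cp(615,40,.003); b=cp(686,180,.003); g=cp(708,204,.016)
d=tip-b; cy=np.arctan2(d[1],d[0]); u=d/np.linalg.norm(d); print('tip',tip,'base',b,'grip',g,'yaw',cy,'ctr from tip',tip-.093*u, (g-tip)@u,(g-tip)@[-u[1],u[0]])
# colour mask block: dark gray
im=c['pixels'][235:270,360:385].astype(int); m=(im.sum(2)<360)&(im.max(2)-im.min(2)<35)
v,w=np.nonzero(m); print(m.sum(), onz(c,w.mean()+360,v.mean()+235,.014)[:2])
```

```text
cradle [0.59476245 0.06333987] 0.09929340656011003 0.1679593254136709 yaw 0.021574587814250108 0.02716474874714243
stud [0.59203434 0.00765693] [-0.00392871 -0.05561113]
press pt [0.59407211 0.09533242]
tip [ 0.56431695 -0.24957906] base [ 0.49288195 -0.27726628] grip [ 0.47899484 -0.28429247] yaw 0.3697591233343893 ctr from tip [ 0.47760241 -0.28318841] -0.09210067279627664 -0.0015326551897046
91 [ 0.4779146  -0.28406984]
```

```bash
cat >> h.py <<'E'
def delta(p,yaw):
    o=manip.get_obs(); R=Ro.from_euler('xyz',o['ee_rot']); T=Ro.from_euler('xyz',[np.pi,0,yaw])
    print('lin mm',np.round(R.inv().apply(np.array(p)-o['tool_pos'])*1000,1),'ang',np.round((R.inv()*T).as_rotvec(),3),'t',o['time'])
def st():
    o=manip.get_obs(); print(np.round(o['tool_pos'],4),np.round(o['ee_rot'],3),'F',np.round(o['ft_force'],1),'w',o['gripper_width'],o['time'])
E
python3 -c "
from h import *
delta((.594,.0955,.12),3.166)"
```

```text
lin mm [-542.7 -315.2  111.2] ang [-0.    -0.    -0.311] t 0.3
```

Request:
{"method": "play_rows", "body": {"hand": [1,1,1,1,1,1,1,1,1,1,1,1], "linear": [[-543,-315,60],[-543,-315,60],[-543,-315,60],[-543,-315,60],[-543,-315,60],[-543,-315,60],[-543,-315,60],[-543,-315,60],[-543,-315,60],[-543,-315,60],[-543,-315,60],[-543,-315,111]], "angular": [[0,0,-0.311],[0,0,-0.311],[0,0,-0.311],[0,0,-0.311],[0,0,-0.311],[0,0,-0.311],[0,0,-0.311],[0,0,-0.311],[0,0,-0.311],[0,0,-0.311],[0,0,-0.311],[0,0,-0.311]]}}

```text
time: 1.8
tool_pos: [0.5966, 0.0951, 0.1225]
ee_rot: [3.142, 0.006, -3.119]
ft_force: [0.9, -0.1, -0.5]
gripper_width: -0.0001
grip_force: 0.0
```

Request:
{"method": "play_rows", "body": {"hand": [1,1,1,1,1,1,1,1,1,1,1,1], "linear": [[2,0,10],[2,0,20],[2,0,28],[2,0,32],[2,0,36],[2,0,40],[2,0,44],[2,0,47],[2,0,50],[2,0,53],[2,0,56],[2,0,59]], "angular": [[0,0,0],[0,0,0],[0,0,0],[0,0,0],[0,0,0],[0,0,0],[0,0,0],[0,0,0],[0,0,0],[0,0,0],[0,0,0],[0,0,0]]}}

```text
time: 3.3
tool_pos: [0.5924, 0.0957, 0.0611]
ee_rot: [-3.141, -0.0, -3.117]
ft_force: [0.9, -1.0, 3.5]
gripper_width: -0.0002
grip_force: 1.1
```

Request:
{"method": "play_rows", "body": {"hand": [1,1,1,1,1,1,1], "linear": [[0,0,3],[0,0,5],[0,0,7],[0,0,9],[0,0,10],[0,0,10.5],[0,0,11]], "angular": [[0,0,0],[0,0,0],[0,0,0],[0,0,0],[0,0,0],[0,0,0],[0,0,0]]}}

```text
time: 4.18
tool_pos: [0.5924, 0.0957, 0.0503]
ee_rot: [-3.141, -0.0, -3.117]
ft_force: [-0.4, -1.1, 3.4]
gripper_width: 0.0004
grip_force: 1.0
```

Request:
{"method": "play_rows", "body": {"hand": [1,1,1,1], "linear": [[0,0,0.5],[0,0,1],[0,0,1.3],[0,0,1.3]], "angular": [[0,0,0],[0,0,0],[0,0,0],[0,0,0]]}}

```text
time: 4.68
tool_pos: [0.5924, 0.0956, 0.0499]
ee_rot: [-3.141, 0.0, -3.117]
ft_force: [-6.4, -1.6, 14.6]
gripper_width: -0.0
grip_force: 7.4
```

Request:
{"method": "play_rows", "body": {"hand": [1,1,1], "linear": [[0,0,-20],[0,0,-60],[0,0,-90]], "angular": [[0,0,0],[0,0,0],[0,0,0]]}}

```text
time: 5.05
tool_pos: [0.5924, 0.0959, 0.1404]
ee_rot: [3.141, 0.0, -3.117]
ft_force: [0.2, 0.6, 0.8]
gripper_width: -0.0002
grip_force: 0.0
```

```bash
python3 -c "
from h import *
st();delta((.478,-.284,.1),3.511)"
```

```text
[0.5924 0.0959 0.1404] [ 3.141  0.    -3.117] F [0.2 0.6 0.8] w -0.00021808915979602142 5.05
lin mm [ 123.6 -377.    40.2] ang [ 0.     0.    -0.345] t 5.05
```

Request:
{"method": "play_rows", "body": {"hand": [0,-0.2,-0.2,-0.2,-0.2,-0.2,-0.2,-0.2,-0.2,-0.2], "linear": [[124,-377,0],[124,-377,0],[124,-377,10],[124,-377,20],[124,-377,30],[124,-377,40],[124,-377,40],[124,-377,40],[124,-377,40],[124,-377,40]], "angular": [[0,0,-0.345],[0,0,-0.345],[0,0,-0.345],[0,0,-0.345],[0,0,-0.345],[0,0,-0.345],[0,0,-0.345],[0,0,-0.345],[0,0,-0.345],[0,0,-0.345]]}}

```text
time: 6.3
tool_pos: [0.478, -0.2833, 0.0993]
ee_rot: [-3.141, 0.0, -2.771]
ft_force: [1.1, 0.3, 0.4]
gripper_width: 0.0512
grip_force: 0.0
```

```bash
python3 -c "
from h import *
st();delta((.478,-.284,.003),3.511)
c=cam('top');im=cv2.cvtColor(c['pixels'],cv2.COLOR_RGB2BGR)
a=cv2.resize(im[170:250,175:275],None,fx=6,fy=6,interpolation=cv2.INTER_CUBIC)
s=cam('scene');im=cv2.cvtColor(s['pixels'],cv2.COLOR_RGB2BGR)
b=cv2.resize(im[185:265,275:305],None,fx=6,fy=6,interpolation=cv2.INTER_CUBIC)
cv2.imwrite('pics/down.png',np.hstack([a,b]))"
```

```text
[ 0.478  -0.2833  0.0993] [-3.141  0.    -2.771] F [1.1 0.3 0.4] w 0.05121859512951803 6.3
lin mm [ 0.2 -0.6 96.3] ang [-0.     0.     0.001] t 6.3
```

View pics/down.png

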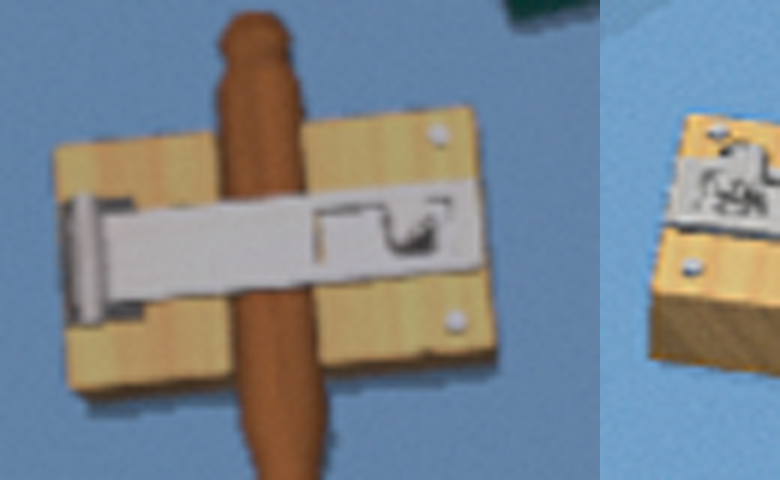

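The strap is flat and the stud stands through its slot, with the stud's dark side at about (411,240), spanning 385–437, in the crop. Next I'll grasp the clip.

Request:
{"method": "play_rows", "body": {"hand": [-0.2,-0.2,-0.2,-0.2,1,1,1,1,1], "linear": [[0,-0.6,40],[0,-0.6,75],[0,-0.6,90],[0,-0.6,96],[0,-0.6,96],[0,-0.6,96],[0,-0.6,96],[0,-0.6,96],[0,-0.6,96]], "angular": [[0,0,0],[0,0,0],[0,0,0],[0,0,0],[0,0,0],[0,0,0],[0,0,0],[0,0,0],[0,0,0]], "force": 60}}

```text
time: 7.52
tool_pos: [0.4783, -0.2852, 0.0044]
ee_rot: [-3.14, 0.001, -2.772]
ft_force: [-0.2, 0.6, 5.4]
gripper_width: 0.0143
grip_force: 58.9
```

```bash
python3 -c "
from h import *
st();c=cam('top')
for z in(.05,.06,.07): print(onz(c,175+411/6-.4,170+(225)/6-.4,z))
"
```

```text
[ 0.4783 -0.2852  0.0044] [-3.140e+00  1.000e-03 -2.772e+00] F [-0.2  0.6  5.4] w 0.014270655388793102 7.525
[0.59866238 0.00791154 0.05      ]
[0.59650193 0.00739038 0.06      ]
[0.59434149 0.00686922 0.07      ]
```

Request:
{"method": "play_rows", "body": {"hand": [1,1,1,1], "linear": [[0,0,-15],[0,0,-60],[0,0,-116],[0,0,-116]], "angular": [[0,0,0],[0,0,0],[0,0,0],[0,0,0]]}}

```text
time: 8.07
tool_pos: [0.4794, -0.286, 0.1248]
ee_rot: [-3.134, 0.004, -2.772]
ft_force: [0.6, 0.4, -0.9]
gripper_width: 0.014
grip_force: 58.5
```

```bash
python3 -c "
from h import *
st();delta((.480,.0047,.0564),3.166)
"
```

```text
[ 0.4794 -0.286   0.1248] [-3.134  0.004 -2.772] F [ 0.6  0.4 -0.9] w 0.014030653153709223 8.075
lin mm [-105.2  271.4   66.8] ang [-0.007  0.005  0.345] t 8.075
```

Request:
{"method": "play_rows", "body": {"hand": [1,1,1,1,1,1,1,1,1,1,1,1], "linear": [[-105,271,0],[-105,271,0],[-105,271,0],[-105,271,0],[-105,271,0],[-105,271,0],[-105,271,30],[-105,271,50],[-105,271,60],[-105,271,66],[-105,271,66],[-105,271,66]], "angular": [[0,0,0.345],[0,0,0.345],[0,0,0.345],[0,0,0.345],[0,0,0.345],[0,0,0.345],[0,0,0.345],[0,0,0.345],[0,0,0.345],[0,0,0.345],[0,0,0.345],[0,0,0.345]]}}

```text
time: 9.57
tool_pos: [0.4782, 0.0057, 0.0536]
ee_rot: [-3.141, 0.001, -3.117]
ft_force: [-0.3, -0.4, -0.4]
gripper_width: 0.0141
grip_force: 58.7
```

```bash
python3 -c "
from h import *
st();delta((.480,.0047,.0564),3.166)
c=cam('top');im=cv2.cvtColor(c['pixels'],cv2.COLOR_RGB2BGR)
a=cv2.resize(im[180:260,215:275],None,fx=7,fy=7,interpolation=cv2.INTER_CUBIC)
s=cam('scene');im=cv2.cvtColor(s['pixels'],cv2.COLOR_RGB2BGR)
b=cv2.resize(im[160:240,270:320],None,fx=7,fy=7,interpolation=cv2.INTER_CUBIC)
cv2.imwrite('pics/app.png',np.hstack([a,b]))"
```

```text
[0.4782 0.0057 0.0536] [-3.141e+00  1.000e-03 -3.117e+00] F [-0.3 -0.4 -0.4] w 0.014098935514202713 9.575
lin mm [-1.8 -1.1 -2.8] ang [-0.     0.001 -0.   ] t 9.575
```

View pics/app.png

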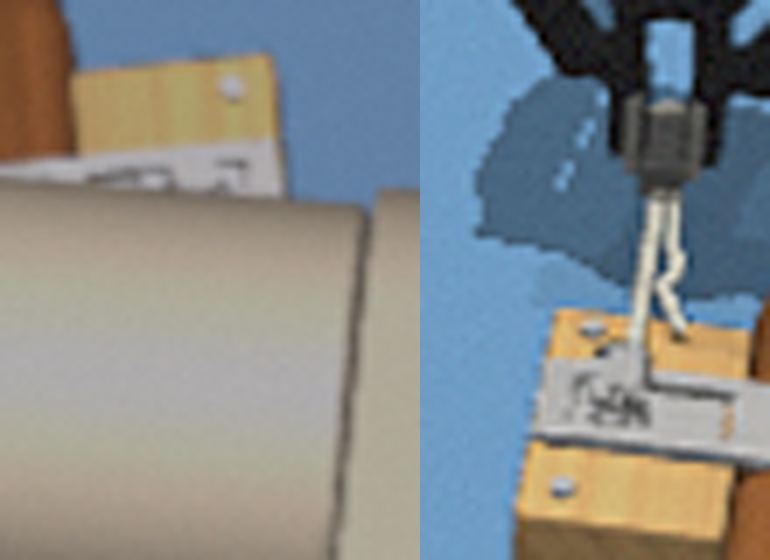

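```bash
python3 -c "
from h import *
s=cam('scene')
f=lambda p:np.round((proj(s,p)-[270,160]+.5)*7+[420,0])
o=manip.get_obs();p=np.array(o['tool_pos']);y=.0244;u=np.array([np.cos(y),np.sin(y),0])
L=p+[0,0,-.0014]
print('block',f(L+[0,0,.005]),'leg50',f(L+.05*u),'tip',f(L+.093*u))
for c in((.5948,.0633),):
  for yy in(-.05,-.0558,-.058):
    q=np.array([c[0]-np.sin(y)*yy,c[1]+np.cos(y)*yy,.07]); print(yy,q,'top',f(q),'rim back',f(q-.01*u),'front base',f(q+.01*u-[0,0,.02]),'hole front',f(q+.01*u-[0,0,.015]))
im=cv2.cvtColor(s['pixels'],cv2.COLOR_RGB2BGR)
cv2.imwrite('pics/z.png',cv2.resize(im[200:225,285:325],None,fx=18,fy=18,interpolation=cv2.INTER_NEAREST))
"
```

```text
block [668. 159.] leg50 [650. 262.] tip [634. 347.]
-0.05 [0.59601988 0.01331488 0.07      ] top [640. 363.] rim back [643. 342.] front base [633. 426.] hole front [634. 415.]
-0.0558 [0.59616138 0.00751661 0.07      ] top [622. 361.] rim back [626. 340.] front base [616. 423.] hole front [617. 413.]
-0.058 [0.59621506 0.00531726 0.07      ] top [616. 360.] rim back [620. 339.] front base [610. 423.] hole front [610. 412.]
```

View pics/z.png

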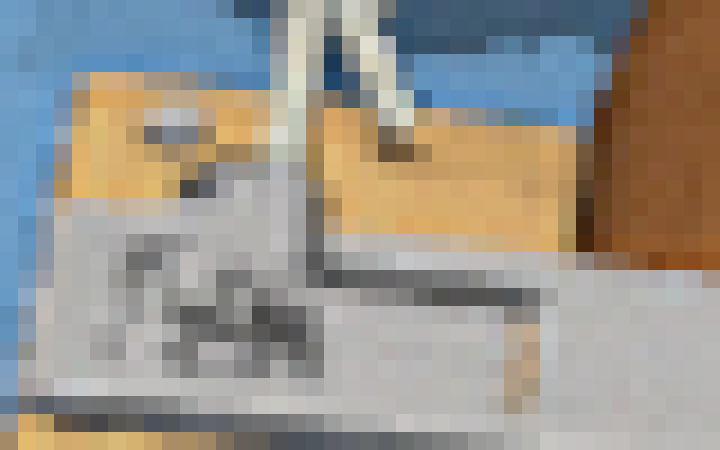

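The stud's top is centred at about (258,165) in this zoom, which agrees with y ≈ −55.6 mm. The leg sits within about 1 mm of its predicted line, so I'll correct y and z and advance slowly.

Request:
{"method": "play_rows", "body": {"hand": [1,1,1,1,1,1,1,1,1,1,1,1], "linear": [[0,-1.1,-2.8],[0,-1.1,-2.8],[-5,-1.1,-2.8],[-9,-1.1,-2.8],[-11,-1.1,-2.8],[-12,-1.1,-2.8],[-13,-1.1,-2.8],[-14,-1.1,-2.8],[-15,-1.1,-2.8],[-16,-1.1,-2.8],[-17,-1.1,-2.8],[-18,-1.1,-2.8]], "angular": [[0,0,0],[0,0,0],[0,0,0],[0,0,0],[0,0,0],[0,0,0],[0,0,0],[0,0,0],[0,0,0],[0,0,0],[0,0,0],[0,0,0]]}}

```text
time: 11.22
tool_pos: [0.496, 0.0052, 0.0558]
ee_rot: [-3.141, -0.0, -3.117]
ft_force: [-0.1, -0.6, -1.9]
gripper_width: 0.0144
grip_force: 58.7
```

Request:
{"method": "play_rows", "body": {"hand": [1,1,1,1,1,1], "linear": [[-1,0,0],[-2,0,0],[-3,0,0],[-4,0,0],[-5,0,0],[-6,0,0]], "angular": [[0,0,0],[0,0,0],[0,0,0],[0,0,0],[0,0,0],[0,0,0]]}}

```text
time: 11.98
tool_pos: [0.502, 0.0053, 0.0558]
ee_rot: [-3.141, -0.0, -3.117]
ft_force: [1.1, -0.2, -0.9]
gripper_width: 0.0146
grip_force: 58.7
```

Request:
{"method": "play_rows", "body": {"hand": [1,1,1,1,1,1,1,1], "linear": [[-1.5,0,0],[-3,0,0],[-4.5,0,0],[-6,0,0],[-7.5,0,0],[-9,0,0],[-10.5,0,0],[-12,0,0]], "angular": [[0,0,0],[0,0,0],[0,0,0],[0,0,0],[0,0,0],[0,0,0],[0,0,0],[0,0,0]]}}

```text
time: 12.98
tool_pos: [0.514, 0.0056, 0.0558]
ee_rot: [-3.141, -0.0, -3.117]
ft_force: [0.0, 1.0, -0.1]
gripper_width: 0.0141
grip_force: 58.7
```

Request:
{"method": "play_rows", "body": {"hand": [1,1,1,1,1,1,1,1], "linear": [[-1.5,0,0],[-3,0,0],[-4.5,0,0],[-6,0,0],[-7,0,0],[-8,0,0],[-9,0,0],[-10,0,0]], "angular": [[0,0,0],[0,0,0],[0,0,0],[0,0,0],[0,0,0],[0,0,0],[0,0,0],[0,0,0]]}}

```text
time: 13.98
tool_pos: [0.5238, 0.0059, 0.0557]
ee_rot: [-3.142, -0.0, -3.117]
ft_force: [-2.3, 1.8, -1.1]
gripper_width: 0.0141
grip_force: 58.7
```

Contact with the bow has begun.

Request:
{"method": "play_rows", "body": {"hand": [1,1,1,1,1,1], "linear": [[-1,0,0],[-2,0,0],[-3,0,0],[-4,0,0],[-5,0,0],[-6,0,0]], "angular": [[0,0,0],[0,0,0],[0,0,0],[0,0,0],[0,0,0],[0,0,0]]}}

```text
time: 14.72
tool_pos: [0.5299, 0.0062, 0.0558]
ee_rot: [3.141, -0.0, -3.117]
ft_force: [-3.7, 4.4, 0.3]
gripper_width: 0.0142
grip_force: 58.9
```

Request:
{"method": "play_rows", "body": {"hand": [1,1,1,1,1,1], "linear": [[-1,0,0],[-2,0,0],[-3,0,0],[-4,0,0],[-5,0,0],[-6,0,0]], "angular": [[0,0,0],[0,0,0],[0,0,0],[0,0,0],[0,0,0],[0,0,0]]}}

```text
time: 15.48
tool_pos: [0.536, 0.0064, 0.0558]
ee_rot: [3.141, 0.0, -3.117]
ft_force: [-1.7, 4.5, -0.8]
gripper_width: 0.0138
grip_force: 59.0
```

Request:
{"method": "play_rows", "body": {"hand": [1,1,1,1], "linear": [[-1,0,0],[-2,0,0],[-3,0,0],[-4,0,0]], "angular": [[0,0,0],[0,0,0],[0,0,0],[0,0,0]]}}

```text
time: 15.98
tool_pos: [0.5401, 0.0063, 0.0559]
ee_rot: [-3.142, 0.0, -3.117]
ft_force: [-1.8, 3.5, -0.3]
gripper_width: 0.0143
grip_force: 58.9
```

Request:
{"method": "play_rows", "body": {"hand": [1,1,1], "linear": [[-1,0,0],[-2,0,0],[-3,0,0]], "angular": [[0,0,0],[0,0,0],[0,0,0]]}}

```text
time: 16.35
tool_pos: [0.543, 0.0063, 0.0558]
ee_rot: [-3.141, 0.0, -3.117]
ft_force: [-0.1, 3.1, -1.0]
gripper_width: 0.0138
grip_force: 58.8
```

```bash
python3 -c "
from h import *
st();c=cam('top');s=cam('scene')
im=cv2.cvtColor(s['pixels'],cv2.COLOR_RGB2BGR)
cv2.imwrite('pics/home.png',cv2.resize(im[180:230,275:335],None,fx=12,fy=12,interpolation=cv2.INTER_CUBIC))
o=manip.get_obs();p=np.array(o['tool_pos'])+[0,0,-.0014];y=.0244;u=np.array([np.cos(y),np.sin(y),0])
print((proj(s,p+.093*u)-[275,180]+.5)*12)
"
```

```text
[0.543  0.0063 0.0558] [-3.141  0.    -3.117] F [-0.1  3.1 -1. ] w 0.013795747443654133 16.35
[255.95014573 580.40068995]
```

View pics/home.png

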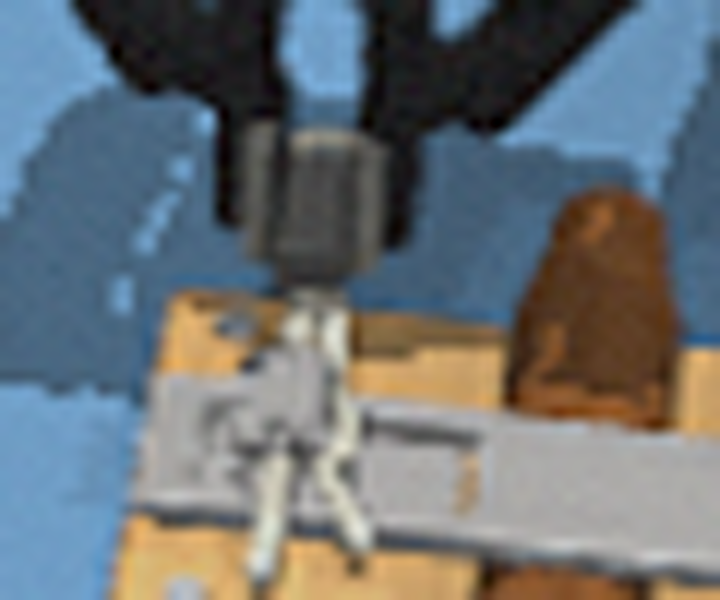

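The leg tip shows out of the near side at (260,580), and the bow's hump is in front of the stud at (330,465). I'll probe a little further for the seat.

Request:
{"method": "play_rows", "body": {"hand": [1,1,1], "linear": [[-0.7,0,0],[-1.4,0,0],[-1.4,0,0]], "angular": [[0,0,0],[0,0,0],[0,0,0]]}}

```text
time: 16.82
tool_pos: [0.5443, 0.0063, 0.0558]
ee_rot: [-3.141, -0.0, -3.117]
ft_force: [-0.9, 2.3, -0.7]
gripper_width: 0.0145
grip_force: 58.8
```

Request:
{"method": "play_rows", "body": {"hand": [1,1,1], "linear": [[-0.7,0,0],[-1.4,0,0],[-1.4,0,0]], "angular": [[0,0,0],[0,0,0],[0,0,0]]}}

```text
time: 17.2
tool_pos: [0.5456, 0.0064, 0.0557]
ee_rot: [-3.142, -0.0, -3.117]
ft_force: [-2.1, 3.0, -0.9]
gripper_width: 0.0143
grip_force: 58.8
```

Request:
{"method": "play_rows", "body": {"hand": [1,1,0.4,0,-0.2,-0.2], "linear": [[1.2,0,0],[1.2,0,0],[1.2,0,0],[1.2,0,0],[1.2,0,0],[1.2,0,0]], "angular": [[0,0,0],[0,0,0],[0,0,0],[0,0,0],[0,0,0],[0,0,0]]}}

```text
time: 17.95
tool_pos: [0.5445, 0.0063, 0.0558]
ee_rot: [-3.141, -0.0, -3.117]
ft_force: [-0.2, -0.5, -0.2]
gripper_width: 0.0513
grip_force: 0.0
```

Request:
{"method": "play_rows", "body": {"hand": [-0.2,-0.2,-0.2,-0.2,-0.2,-0.2], "linear": [[0,0,-20],[0,0,-60],[0,0,-110],[100,0,-160],[150,0,-170],[150,0,-170]], "angular": [[0,0,0],[0,0,0],[0,0,0],[0,0,0],[0,0,0],[0,0,0]]}}

```text
time: 18.7
tool_pos: [0.3926, 0.0028, 0.2268]
ee_rot: [-3.141, 0.001, -3.117]
ft_force: [1.3, -0.7, 0.6]
gripper_width: 0.0511
grip_force: 0.0
```

```bash
python3 -c "
from h import *
st();c=cam('top');s=cam('scene')
im=cv2.cvtColor(s['pixels'],cv2.COLOR_RGB2BGR)
a=cv2.resize(im[180:235,280:320],None,fx=10,fy=10,interpolation=cv2.INTER_CUBIC)
im=cv2.cvtColor(c['pixels'],cv2.COLOR_RGB2BGR)
b=cv2.resize(im[180:235,225:264],None,fx=10,fy=10,interpolation=cv2.INTER_CUBIC)
cv2.imwrite('pics/end.png',np.hstack([a,b]))
"
```

```text
[0.3926 0.0028 0.2268] [-3.141e+00  1.000e-03 -3.117e+00] F [ 1.3 -0.7  0.6] w 0.05113787381155477 18.7
```

View pics/end.png

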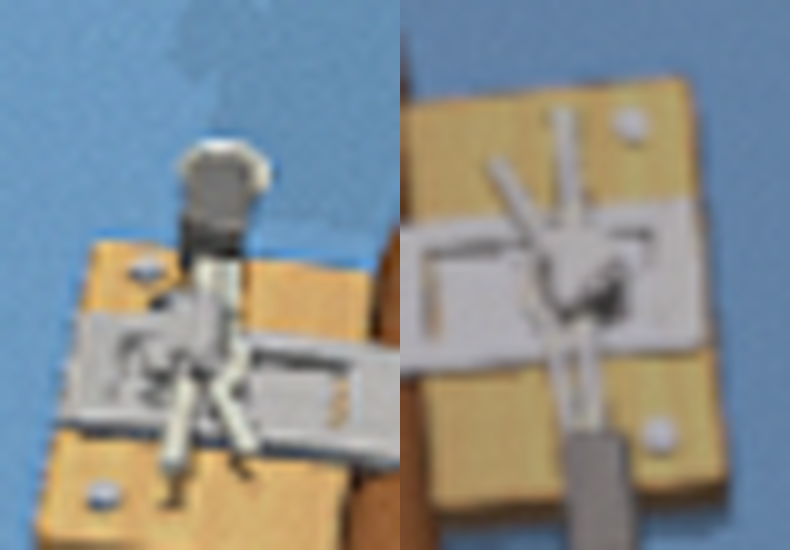

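The picture shows the bow wrapped round the stud, its hump past it at about (540,225). The leg comes out at (558,112), the strap is flat and the robot is clear, so I'll hand in.

```bash
python3 -c "
from station import hand_in
print(hand_in())"
```

```text
the job is handed in; nothing more can be done
None
```

The job is handed in, with no verdict returned: the strap is fully down with the stud through its slot, the pin's leg is through the cross hole with its bow looking snapped round the stud in the last picture, and the gripper is clear (highest force reading about 16 N pressing the strap, 6 N pushing the pin).

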